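# Pin the hidden board carrier through the housing cover

### The job

Take the steel locking pin from its stand, put it through the slot in the cover of the grey instrument housing and gently feel along the slot with its tip for the pin hole in the board carrier hidden inside, until it drops in and sits fully home with its collar flat on the cover. Let go of it, then push the keeper on the cover all the way over the collar. The carrier is brittle, so never press the pin hard on anything in the housing, and leave the other things on the bench where they are.

Things in the scene. Friction and masses are not known exactly. Their poses are not given: they have to be found in the camera images.
- housing: grey instrument housing, 150 x 150 x 60 mm, fixed to the bench; origin under its centre, z up, at yaw 0 its x points away from the robot. Its cover (20 mm thick, top face 60 mm above the origin) has a small display on the -x side, a slot near the middle and the keeper on the +x side.
- slot (a point): middle of the slot, at the cover's top face; axes as the housing's. The slot is 50 mm long along y, 12 mm wide along x, straight-walled through the 20 mm cover. Under it, 22 mm below the top face, is the flat black carrier, clamped still, with one round hole, 11 mm wide, 18 mm deep, 1 mm chamfer, on the slot's centre line up to 15 mm either way from this point; it is not measured.
- pin_grip (a point): steel locking pin, upright in the stand at the start; this is the centre of its grip tab, a block 12 mm thick along the pin's y, 22 mm wide along x, 30 mm tall. Below the tab: a neck 11 mm wide, 16 mm tall; a round collar 28 mm wide, 4 mm thick; a shank 8 mm wide, 36 mm long, round-nosed. This point is 71 mm above the tip, 35 mm above the collar's underside. 50 to 100 g.
- pin_tip (a point): tip of the pin's round nose, 71 mm under pin_grip. Resting on the carrier beside the hole, the pin's collar stands 14 mm above the cover. Home, the collar lies on the cover and the tip is 36 mm below the cover's top face, 14 mm deep in the hole. More than 30 N between pin and housing, carrier or keeper breaks them.
- stand: fixed aluminium block, 60 x 60 mm, 45 mm high; the pin stands in a 10 mm wide hole in the middle of its top, collar on the block; origin under its centre
- keeper (a joint): sliding keeper, m: 0 drawn back (start: 0 to 0.003), 0.020 at its stop over the collar. Moves along the housing's -x, resists with about 2 N, stays where left. Plate 26 mm (x) by 64 mm (y), 4 mm thick, 6.5 mm above the cover; it passes over the collar of a pin that is home, not of one standing proud. Its front edge is 28 mm from the slot's centre line at 0, 8 mm at 0.020.
- keeper_tab (a point): centre of the keeper's upright push tab, 8 mm thick along the housing's x, 34 mm wide along y; 24.5 mm above the cover, and the tab's top is 10 mm above this point. Push on its +x face (4 mm beyond this point) towards -x. It is 50 mm to the +x side of the slot's centre line at joint value 0, 30 mm at 0.020.
- circuit_board: loose green circuit board, 100 x 140 mm, up to 28 mm high, lying flat; origin under its centre; leave alone
- multimeter: loose yellow hand multimeter lying on its back, 190 x 90 x 45 mm; origin under its centre; leave alone
- screwdriver: loose screwdriver, 170 mm long, lying along its x axis between housing and stand, about 28 mm high; leave alone
- frame: loose white plastic clip frame, 120 x 108 mm, 12 mm high with two 60 mm uprights; leave alone
- mug: loose blue mug, 82 mm wide, 95 mm high; leave alone
- spool: loose flat-lying reel, 56 mm wide, 42 mm high; leave alone
- screw_tray: loose black open tray, 90 x 120 x 25 mm; leave alone

How it is judged:
By the outcome, as a careful person would: the job done as asked, in the order asked, and still so for the second after the job is handed in, with the robot touching nothing.
It also fails if it takes over 72 s, if anything falls off the work surface, if the arm or the gripper's body presses on something with over 40 N, if the wrist force passes 120 N, or if a joint passes its speed limit or range.

### The arm

A 6-joint arm with a two-finger parallel gripper is mounted at the origin on the work surface. World frame = base frame: x ahead of the robot, y to its left, z up, the work surface at z = 0. Lengths are in m, angles in rad, forces in N, time in s.
With the tool pointing down it reaches from about 0.425 to 0.925 m from the base axis. Payload 12.5 kg.
Tool frame: the origin (TCP) lies midway between the tips of the shut fingers; the grasp point (between the pads) lies 19 mm behind it (bot.tcp_to_grasp is the distance from the TCP to the grasp point, in m); z points along the fingers, y is the line along which they close (so a half turn about z gives the same grasp; the last joint's range is limited). The gripper opens to 85 mm and grips with 20 to 120 N. Pads are 22 mm wide; open, the fingers measure 114 mm over their backs; the gripper's body (76 mm by 85 mm) begins 54 mm behind the grasp point. The pads swing forward as they close: fully open they stand 13 mm farther back than shut.
Start: joints at [-1.322, 0.491, 1.559, -0, 1.092, -0.106], TCP at [0.217, -0.586, 0.231] pointing down, gripper open.
Joint ranges: [-3.1, 3.1], [-0.84, 2.19], [0.05, 2.79], [-1.13, 4.28], [0.06, 2.93], [-2.69, 2.69]. Speed limits (rad/s): [2.22, 2.22, 2.79, 3.14, 3.14, 3.14].

### API

Orientations are given as a 3x3 rotation matrix whose columns are the frame's x, y, z axes.
In Python, from bench import bot gives the robot as it stands.
- The arm moves only by the tool move_arm, never from a script. Its argument "rows" is a list that holds one entry, the list of rows, each a list of 6 numbers: the shift along the tool's x, y, z in m, then the turn, a rotation vector about the tool's x, y, z in degrees. In form: [[[dx, dy, dz, wx, wy, wz], ...]]. A call has 1 to 12 rows; each row shifts and turns the commanded pose from where the row before left it, along the tool's axes as they then stand; what a row does not reach is not made up. A row lasts 1/12 s, in which the tool goes at most 41.7 mm and 7.16 degrees, less where a joint would pass 70% of its speed; a pose out of reach is approached as far as the arm can. A call is refused whole if a number of a shift passes 0.0417 or a number of a turn 7.16, either way. A call with a gripper value outside its range is refused whole. "claw" is the opening, from -1 (shut) to 1 (fully open), so that 0 is half open, set as the call begins (left out, the last holds). The fingers move at their own pace and stop on an object; the grip force is fixed at half the most. Time passes only in rows, so rows that do not move let the fingers close. It gives the time, the measured TCP pose, the force, the opening and the grip force at its end, in the units of the state.
- bot.state(): the state, without advancing time (a new reading comes with each control period).
- bot.grab_frame(name): name is "side" or "top"; returns (picture, depth): 480x640x3 uint8, blue, green, red; 480x640 float32, m along the optical axis (not along the pixel's ray), 0 where there is no reading.
- bot.get_calibration(name): a dict with "vfov" (degrees; the focal length in pixels is half the picture's height over the tangent of half this angle, whatever the lens; pixels are square), "cx", "cy" (the principal point, pixels), "xyz" and "orientation" of the camera in the world. Camera axes: x right, y up, looking along -z (the intrinsics and any distortion apply to the point x, -y, -z); pixel columns grow to the right and rows downward; lengths in m; the calibration is good to about 2 mm. A picture is of the moment at which its call begins. get_calibration takes no time and is no camera call.
- bot.job_done(): hands the job in; it is judged then, once.
The state is a dict: "time": time; "q": joint angles; "dq": joint speeds; "tau": joint torques, N m; "eef_pos": TCP position; "tool_rot": TCP orientation; "wrist_force": force on the tool from outside, world axes, zero at the start; "ft_torque": the same for the moment, N m; "finger_gap": opening from 0.0 (shut) to 1.0 (fully open); "finger_force": force on a finger pad.
Only numpy, scipy, OpenCV 4.12 (cv2) and the standard library are available. Lean on these libraries where they do the work, as an engineer would, in place of code of your own. Each camera call takes 0.05 s, during which the arm holds its last target. There are 200 camera calls.

## Working session

There is one attempt and no reset: what is moved stays moved. The work goes in short steps, Python scripts to look and compute and a tool call to move; the robot and the scene stay as the last step left them, time stands still between calls to the robot, and variables do not carry over. Pictures are saved under pics/ and viewed, at most 10 in all, crops included, and the job is handed in when it is done.

Besides the shell and the picture viewer there is one more tool, called by a JSON object that holds its "op" and its "data", one argument or row to a line. move_arm: Moves the arm, as the interface text tells. Its arguments: {"type":"object","properties":{"rows":{"type":"array","items":{"type":"array","items":{"type":"array","items":{"type":"number"}}}},"claw":{"type":"number"}},"required":["rows"]}

```bash
mkdir -p pics
cat > h.py <<'E'
import numpy as np,cv2
from bench import bot
def save(n,tag):
    im,d=bot.grab_frame(n); cv2.imwrite(f'pics/{tag}.png',im); np.savez(f'{tag}.npz',im=im,d=d); return im,d
def ray(n,u,v):
    c=bot.get_calibration(n); f=240/np.tan(np.radians(c['vfov'])/2)
    R=np.array(c['orientation']).reshape(3,3)
    k=c.get('distortion',None)
    p=np.array([(u-c['cx'])/f,-(v-c['cy'])/f,-1.0])
    return np.array(c['xyz']),R@p
def onz(n,u,v,z):
    o,r=ray(n,u,v); return o+r*(z-o[2])/r[2]
def at(n,u,v,d):
    o,r=ray(n,u,v); return o+r*d
E
python3 - <<'E'
from h import *
for n in('top','side'):
    print(n,bot.get_calibration(n)); save(n,n+'0')
print(bot.state())
E
```

```text
top {'vfov': 53.89434662616389, 'cx': 312.83981688486904, 'cy': 236.53297412601134, 'xyz': array([0.39593894, 0.03728996, 1.40933061]), 'orientation': array([[-0.00332528,  0.9918079 , -0.12769506],
       [-0.99998542, -0.00275478,  0.00464408],
       [ 0.00425426,  0.12770865,  0.9918026 ]])}
side {'vfov': 57.139225352792465, 'cx': 325.7877697715793, 'cy': 239.8298119680082, 'xyz': array([0.06646284, 0.67433922, 0.57273818]), 'orientation': array([[-0.7944472 ,  0.30922255, -0.52271892],
       [-0.60730371, -0.41295684,  0.67871116],
       [-0.00598756,  0.85664932,  0.51586441]])}
{'time': 0.1, 'q': array([-1.32160001e+00,  4.91524260e-01,  1.55937638e+00, -4.78598998e-05,
        1.09172011e+00, -1.05623317e-01]), 'dq': array([ 7.36159989e-07, -1.05868327e-03, -4.99940870e-04,  1.54076958e-03,
       -9.85062343e-04, -1.52721589e-04]), 'tau': array([ 2.35359890e-03, -6.19447088e+01, -2.62022799e+01, -1.49705634e-04,
        2.91028649e-03,  2.00238026e-05]), 'eef_pos': array([ 0.21708663, -0.58587636,  0.23077484]), 'tool_rot': array([[ 9.37701503e-01,  3.47441800e-01, -2.94712665e-04],
       [ 3.47441919e-01, -9.37700987e-01,  9.85857881e-04],
       [ 6.61758801e-05, -1.02683595e-03, -9.99999471e-01]]), 'wrist_force': array([ 0.29872351,  0.27559139, -0.41153951]), 'ft_torque': array([ 0.00117597, -0.00909743, -0.05450003]), 'finger_force': 0.0, 'finger_gap': 1.0002085938873018}
```

View pics/top0.png

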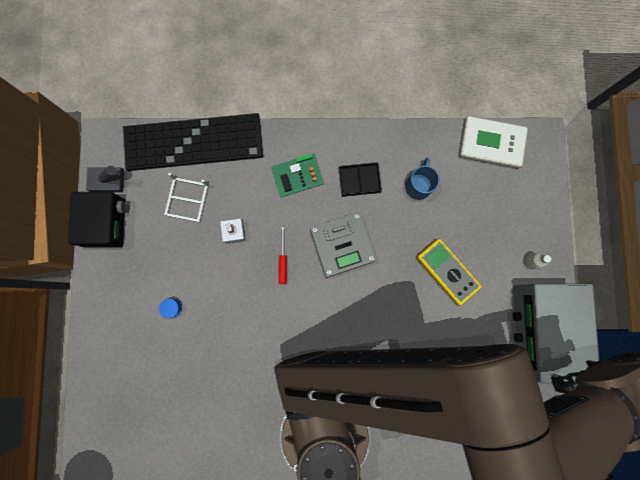

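View pics/side0.png

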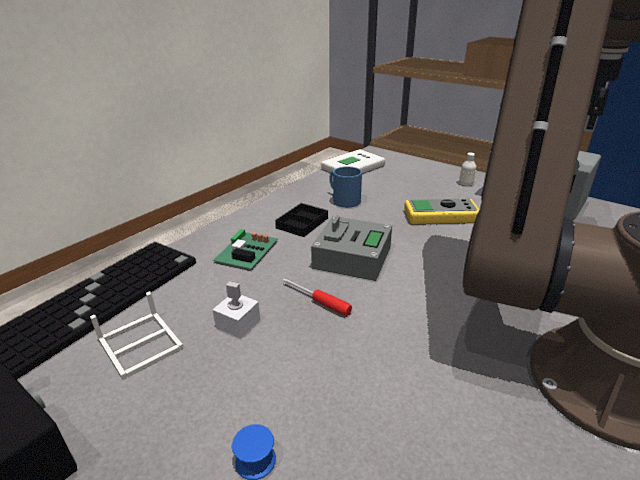

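The top view shows the housing at about (344,245), the stand and pin at (232,230), the screwdriver between them, and the frame at (187,198). In the side view the stand is at (237,310) with the pin tab at (234,291), and the housing is at (352,247). I'll enlarge those areas.

Run:
```python
from h import *
t=cv2.imread('pics/top0.png'); s=cv2.imread('pics/side0.png')
def c(im,u,v,w,h,k): return cv2.resize(im[v:v+h,u:u+w],(w*k,h*k),interpolation=cv2.INTER_CUBIC)
A=c(t,305,205,80,80,5)   #400x400
B=c(t,212,210,40,40,5)
C=c(s,300,205,100,75,4) #400x300
D=c(s,205,275,60,60,5)  #300
o=np.zeros((600,800,3),np.uint8)
o[:400,:400]=A;o[400:,:200]=B;o[:300,400:]=C;o[300:,400:700]=D
cv2.imwrite('pics/comp.png',o)
```

```text
(no output)
```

View pics/comp.png

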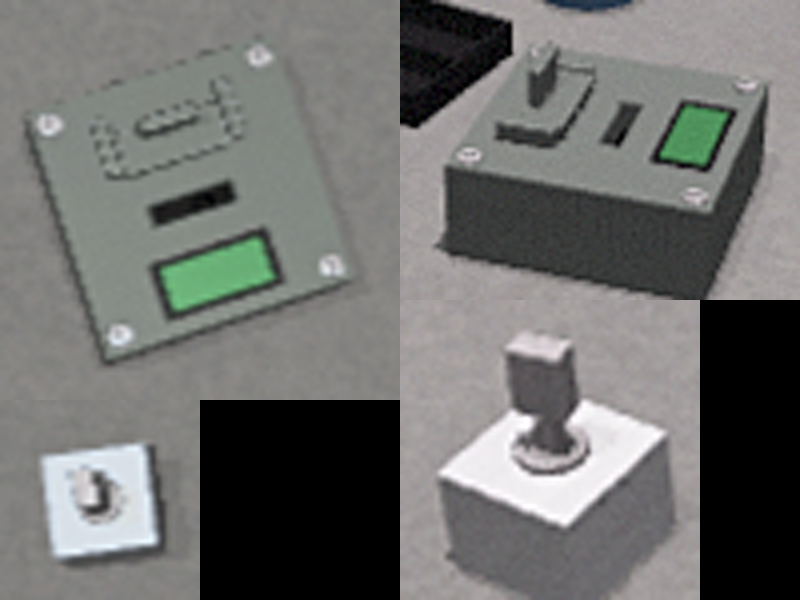

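The slot is at about top pixel (343,245), with its long axis tilted about 20°. The keeper tab is at about (338,230), the display is on the near side, and the tab stands on the white stand block. Next I measure these.

```bash
cat > m.py <<'E'
from h import *
def comp(mask,u,v,r):
    m=mask.astype(np.uint8); n,l,s,c=cv2.connectedComponentsWithStats(m)
    return [(i,c[i],s[i,4]) for i in range(1,n) if abs(c[i][0]-u)<r and abs(c[i][1]-v)<r],l
def weighted(g,box,lo,hi):
    u0,v0,u1,v1=box; w=np.clip((hi-g[v0:v1,u0:u1].astype(float))/(hi-lo),0,1)
    yy,xx=np.mgrid[v0:v1,u0:u1]; return w,xx,yy
E
python3 - <<'E'
from m import *
T=np.load('top0.npz');S=np.load('side0.npz')
gt=cv2.cvtColor(T['im'],6);gs=cv2.cvtColor(S['im'],6)
# slot top
def slot(n,g,box):
    w,xx,yy=weighted(g,box,35,80)
    w=np.where(w<.15,0,w); c=np.array([(w*xx).sum(),(w*yy).sum()])/w.sum()
    P=np.array([[onz(n,u,v,.06)[:2] for u,v in zip(a,b)] for a,b in zip(xx,yy)])
    mu=(w[...,None]*P).sum((0,1))/w.sum(); d=(P-mu).reshape(-1,2); C=(d*w.reshape(-1,1)).T@d/w.sum()
    e,V=np.linalg.eigh(C); a=V[:,1]; a*=np.sign(a[1])
    print(n,'slot px',c,'xy',mu,'yaw',np.degrees(np.arctan2(-a[0],a[1])),'len',np.sqrt(12*e),'bg',np.median(g[box[1]:box[3],box[0]:box[2]]))
slot('top',gt,(332,237,355,253)); slot('side',gs,(449//1-0,0,450,1)) if 0 else None
slot('side',gs,(350,229,361,243))
# housing bounds via screws: bright blobs
for n,g,box,z in(('top',gt,(305,205,385,285),.06),('side',gs,(300,205,400,260),.06)):
    u0,v0,u1,v1=box; sub=g[v0:v1,u0:u1]; cs,l=comp(sub>165,0,0,999)
    for i,c,a in cs:
        if 2<a<60: print(n,c+[u0,v0],a,onz(n,*(c+[u0,v0]),z)[:2])
# stand
for n,im,box in(('top',T['im'],(212,210,252,250)),('side',S['im'],(205,275,265,335))):
    u0,v0,u1,v1=box; g=cv2.cvtColor(im,6)[v0:v1,u0:u1]; m=(g>190).astype(np.uint8)
    cs,_=cv2.findContours(m,0,2); k=max(cs,key=cv2.contourArea); h=cv2.convexHull(k).reshape(-1,2)+[u0,v0]
    P=np.array([onz(n,u,v,.045)[:2] for u,v in h],np.float32); r=cv2.minAreaRect(P*1000); print(n,'stand',r)
# tab by depth
D=T['d']; pts=[]
for v in range(212,245):
    for u in range(215,252):
        if D[v,u]>0:
            p=at('top',u,v,D[v,u]); 
            if p[2]>.07: pts.append(p)
pts=np.array(pts); print(len(pts),pts.mean(0),np.ptp(pts,axis=0)); print(cv2.minAreaRect((pts[:,:2]*1000).astype(np.float32)))
# housing cover depth check and keeper tab
pts=[]
for v in range(205,285):
    for u in range(305,385):
        if D[v,u]>0:
            p=at('top',u,v,D[v,u]); pts.append([*p,u,v])
pts=np.array(pts); k=pts[(pts[:,2]>.08)]; print('keeper hi',len(k),k.mean(0)); c=pts[(pts[:,2]>.05)&(pts[:,2]<.068)]; print('cover z',np.median(c[:,2])); print(cv2.minAreaRect((c[:,:2]*1000).astype(np.float32)))
D=S['d'];pts=[]
for v in range(275,335):
    for u in range(205,265):
        if D[v,u]>0:
            p=at('side',u,v,D[v,u])
            if p[2]>.068: pts.append(p)
pts=np.array(pts); print('side tab',len(pts),pts.mean(0),pts.max(0),pts.min(0)); print(cv2.minAreaRect((pts[:,:2]*1000).astype(np.float32)))
E
```

```text
top slot px [343.33381089 245.39863897] xy [ 0.54372118 -0.05663603] yaw 13.64996059537515 len [0.016923   0.04824028] bg 135.0
side slot px [354.83394834 236.13874539] xy [ 0.54286207 -0.05317304] yaw 19.98262633047698 len [0.01041337 0.04674156] bg 125.5
top [356.6 216.1] 10 [ 0.62903879 -0.09609114]
top [314.25  229.375] 16 [0.59049327 0.02683065]
top [370.88235294 257.70588235] 17 [ 0.50800632 -0.13521691]
top [328.77777778 271.5       ] 18 [ 0.46888707 -0.01419572]
side [316.  205.4] 5 [ 0.71138535 -0.12248873]
side [334.33333333 206.33333333] 3 [ 0.67010975 -0.14657557]
side [321. 207.] 3 [ 0.695354   -0.12300144]
side [326.85714286 208.        ] 7 [ 0.67983609 -0.12750457]
side [329.  215.5] 8 [ 0.65073454 -0.09805398]
side [342.75 212.75] 4 [ 0.63195228 -0.1304615 ]
side [386.8 225.8] 5 [ 0.5091802  -0.13854674]
side [308.42857143 235.        ] 7 [0.63101376 0.00656044]
side [316.75       243.33333333] 12 [0.59293842 0.0238138 ]
side [309.8 255.1] 10 [0.57496685 0.07035306]
side [373.5 253.5] 12 [ 0.46972431 -0.01642623]
side [394.375 257.25 ] 8 [ 0.42669285 -0.03043872]
top stand ((592.84716796875, 269.20184326171875), (58.518646240234375, 58.08782958984375), 7.949935436248779)
side stand ((593.3784790039062, 268.6014404296875), (60.27973937988281, 60.14365768432617), 8.0242338180542)
46 [0.5914838  0.26788674 0.08997338] [0.02372096 0.01419672 0.02749572]
((591.9503173828125, 268.7282409667969), (22.901050567626953, 11.903707504272461), 18.371301651000977)Traceback (most recent call last):
  File "<stdin>", line 37, in <module>
  File "h.py", line 14, in at
    o,r=ray(n,u,v); return o+r*d
        ~~~^^^^^^^
  File "h.py", line 6, in ray
    c=bot.get_calibration(n); f=240/np.tan(np.radians(c['vfov'])/2)
ValueError: time passes only in moves, steps and waits
```

```bash
sed -i 's/^def ray/CAL={n:bot.get_calibration(n) for n in("top","side")}\ndef ray/; s/c=bot.get_calibration(n); f/c=CAL[n]; f/' h.py
cat >> h.py <<'E'
def go(x,y,z):
    s=bot.state(); R=np.array(s['tool_rot']); d=R.T@(np.array([x,y,z])-s['eef_pos']); return d*1000
E
python3 - <<'E'
from m import *
T=np.load('top0.npz');S=np.load('side0.npz')
def cloud(n,D,box):
    return np.array([[*at(n,u,v,D[v,u]),u,v] for v in range(box[1],box[3]) for u in range(box[0],box[2]) if D[v,u]>0])
R=lambda p:cv2.minAreaRect((p[:,:2]*1000).astype(np.float32))
p=cloud('side',S['d'],(205,275,265,335)); p=p[p[:,2]>.068]; print('side tab',p.mean(0),p[:,2].max(),R(p))
for n,D,b in(('top',T['d'],(305,205,385,285)),('side',S['d'],(300,205,400,275))):
    p=cloud(n,D,b); k=p[p[:,2]>.078]; c=p[(p[:,2]>.054)&(p[:,2]<.0645)]
    print(n,'keeper',len(k),k.mean(0),R(k)); print('cover',np.median(c[:,2]),R(c))
np.set_printoptions(precision=1,suppress=True)
print(go(.592,.269,.231),go(.5,-.2,.231))
E
```

```text
side tab [5.89269903e-01 2.72567865e-01 8.53697902e-02 2.32690476e+02
 2.89519048e+02] 0.09814820713588451 ((591.0488891601562, 270.11395263671875), (24.341999053955078, 16.46551513671875), 10.478352546691895)
top keeper 43 [ 5.88270821e-01 -4.09381480e-02  9.25325140e-02  3.38372093e+02
  2.28441860e+02] ((587.5299072265625, -40.87250518798828), (28.952665328979492, 26.123220443725586), 76.46769714355469)
cover 0.059568918960489325 ((549.5059814453125, -53.64685821533203), (149.94647216796875, 150.44863891601562), 18.117551803588867)
side keeper 70 [ 5.86052597e-01 -3.51416113e-02  8.99261089e-02  3.35000000e+02
  2.22228571e+02] ((587.9840698242188, -37.880218505859375), (8.729741096496582, 34.52975082397461), 20.790817260742188)
cover 0.061518029505086114 ((549.327880859375, -53.1075439453125), (151.77200317382812, 156.29942321777344), 17.9918155670166)
[ 648.6 -671.4    0.5] [ 399.4 -263.5    0.1]
```

{"op": "move_arm", "data": {
  "rows": [
    [[0.032,-0.021,0,0,0,0],[0.032,-0.021,0,0,0,0],[0.032,-0.021,0,0,0,0],[0.032,-0.021,0,0,0,0],[0.032,-0.021,0,0,0,0],[0.032,-0.021,0,0,0,0],[0.032,-0.021,0,0,0,0],[0.032,-0.021,0,0,0,0],[0.032,-0.021,0,0,0,0],[0.032,-0.021,0,0,0,0],[0.032,-0.021,0,0,0,0],[0.032,-0.021,0,0,0,2.3]]
  ],
  "claw": 0.3
}}

```text
time: 1.1
eef_pos: [0.4904, -0.2146, 0.2312]
tool_rot: [[0.951, 0.31, -0.0], [0.31, -0.951, 0.0], [-0.0, -0.0, -1.0]]
wrist_force: [-0.6, -1.5, 0.5]
finger_gap: 0.653
finger_force: 0.0
```

Run:
```python
from h import *
np.set_printoptions(precision=1,suppress=True)
s=bot.state();print(s['time'],s['eef_pos']*1000,s['finger_gap'],go(.592,.269,.2),s['wrist_force'],np.degrees(np.arctan2(s['tool_rot'][1,0],s['tool_rot'][0,0])))
```

```text
1.1 [ 490.4 -214.6  231.2] 0.6527500693886293 [ 246.5 -428.3   31.2] [-0.6 -1.5  0.5] 18.060069225103703
```

{"op": "move_arm", "data": {
  "rows": [
    [[0.02,-0.035,0,0,0,0],[0.02,-0.035,0,0,0,0],[0.02,-0.035,0,0,0,0],[0.02,-0.035,0,0,0,0],[0.02,-0.035,0,0,0,0],[0.02,-0.035,0,0,0,0],[0.02,-0.035,0,0,0,0],[0.02,-0.035,0,0,0,0],[0.02,-0.035,0,0,0,0],[0.02,-0.035,0.01,0,0,0],[0.02,-0.035,0.01,0,0,0],[0,0,0.01,0,0,0]]
  ]
}}

```text
time: 2.1
eef_pos: [0.5801, 0.2236, 0.2003]
tool_rot: [[0.95, 0.313, 0.001], [0.313, -0.95, 0.001], [0.001, -0.001, -1.0]]
wrist_force: [0.5, -0.6, -0.5]
finger_gap: 0.653
finger_force: 0.0
```

{"op": "move_arm", "data": {
  "rows": [
    [[0,0,0,0,0,0],[0,0,0,0,0,0]]
  ]
}}

```text
time: 2.27
eef_pos: [0.5793, 0.2175, 0.2006]
tool_rot: [[0.951, 0.31, -0.002], [0.31, -0.951, -0.001], [-0.002, 0.0, -1.0]]
wrist_force: [-0.3, -0.5, 0.3]
finger_gap: 0.648
finger_force: 0.0
```

Run:
```python
from h import *
np.set_printoptions(precision=1,suppress=True)
s=bot.state();print(s['time'],s['eef_pos']*1000,s['finger_gap'],go(.592,.269,.061),s['wrist_force'])
```

```text
2.2667 [579.3 217.5 200.6] 0.6484344324768855 [ 28.3 -45.  139.5] [-0.3 -0.5  0.3]
```

{"op": "move_arm", "data": {
  "rows": [
    [[0.0141,-0.0225,0,0,0,0],[0.0141,-0.0225,0,0,0,0],[0,0,0.03,0,0,0],[0,0,0.03,0,0,0],[0,0,0.03,0,0,0],[0,0,0.02,0,0,0],[0,0,0.015,0,0,0],[0,0,0.01,0,0,0],[0,0,0.004,0,0,0],[0,0,0,0,0,0],[0,0,0,0,0,0]]
  ]
}}

```text
time: 3.18
eef_pos: [0.5932, 0.2689, 0.0634]
tool_rot: [[0.951, 0.309, 0.001], [0.309, -0.951, 0.0], [0.001, 0.0, -1.0]]
wrist_force: [-0.7, 0.4, 0.6]
finger_gap: 0.647
finger_force: 0.0
```

Run:
```python
from h import *
np.set_printoptions(precision=1,suppress=True)
s=bot.state();print(s['time'],s['eef_pos']*1000,s['wrist_force'])
a,_=save('side','s1');b,_=save('top','t1')
o=np.hstack([cv2.resize(a[240:340,190:290],(400,400),interpolation=2),cv2.resize(b[180:260,190:270],(400,400),interpolation=2)])
cv2.imwrite('pics/c1.png',o)
```

```text
3.1833 [593.2 268.9  63.4] [-0.7  0.4  0.6]
```

View pics/c1.png

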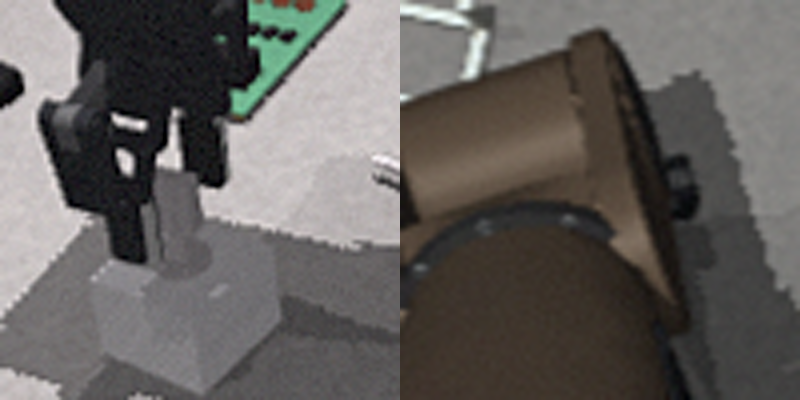

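The side view shows the fingers straddling the tab, and the arm blocks the top view. I'll close on it.

{"op": "move_arm", "data": {
  "rows": [
    [[0,0,0.002,0,0,0],[0,0,0,0,0,0],[0,0,0,0,0,0],[0,0,0,0,0,0],[0,0,0,0,0,0],[0,0,0,0,0,0],[0,0,0,0,0,0],[0,0,0,0,0,0],[0,0,0,0,0,0],[0,0,0,0,0,0]]
  ],
  "claw": -1
}}

```text
time: 4.12
eef_pos: [0.5928, 0.2694, 0.0606]
tool_rot: [[0.951, 0.31, 0.001], [0.31, -0.951, 0.0], [0.001, 0.0, -1.0]]
wrist_force: [-1.4, -0.1, 4.3]
finger_gap: 0.132
finger_force: 58.9
```

{"op": "move_arm", "data": {
  "rows": [
    [[0,0,-0.004,0,0,0],[0,0,-0.008,0,0,0],[0,0,-0.012,0,0,0],[0,0,-0.015,0,0,0],[0,0,-0.02,0,0,0],[0,0,-0.02,0,0,0],[0,0,-0.02,0,0,0],[0,0,-0.02,0,0,0],[0,0,-0.01,0,0,0],[0,0,-0.004,0,0,0],[0,0,0,0,0,0],[0,0,0,0,0,0]]
  ]
}}

```text
time: 5.12
eef_pos: [0.5923, 0.2692, 0.1926]
tool_rot: [[0.951, 0.309, -0.001], [0.309, -0.951, -0.0], [-0.001, 0.0, -1.0]]
wrist_force: [-0.2, -0.2, -1.0]
finger_gap: 0.133
finger_force: 58.6
```

Run:
```python
from h import *
np.set_printoptions(precision=1,suppress=True)
s=bot.state();print(s['time'],s['eef_pos']*1000,s['wrist_force'],s['ft_torque'],go(.5433,-.0553,.18))
a,_=save('side','s2')
cv2.imwrite('pics/c2.png',cv2.resize(a[140:320,150:330],(600,600),interpolation=2))
```

```text
5.1167 [592.3 269.2 192.6] [-0.2 -0.2 -1. ] [-0. -0.  0.] [-147.   293.4   12.8]
```

View pics/c2.png

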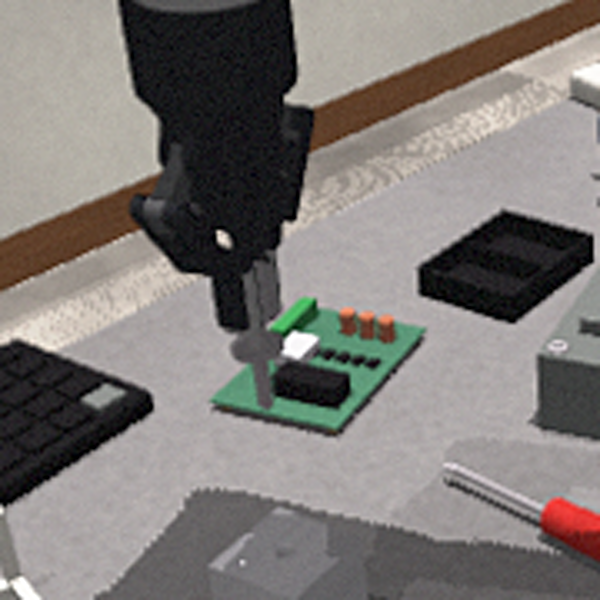

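The pin is held clear of the stand, with its tip at about side pixel (229.5,261) and its collar at (227,244). I'll check its tilt and its offset in the grip with depth.

```bash
cat >> m.py <<'E'
def pin(tag,box,tcp,show=True):
    Z=np.load(tag+'.npz'); D=Z['d']; P=[]
    for v in range(box[1],box[3]):
        for u in range(box[0],box[2]):
            if D[v,u]>0:
                p=at('side',u,v,D[v,u])
                if np.linalg.norm(p[:2]-tcp[:2])<.022 and tcp[2]-.06<p[2]<tcp[2]+.002: P.append([*p,u,v])
    P=np.array(P); R=[]
    c,s=np.cos(np.radians(18)),np.sin(np.radians(18)); A=np.array([[c,s],[-s,c]])
    d=tcp[:2]-CAL['side']['xyz'][:2]; d/=np.linalg.norm(d)
    for v in np.unique(P[:,4]):
        q=P[P[:,4]==v]; u=(q[:,3].min()+q[:,3].max())/2; z=np.median(q[:,2])
        # where the ray at the row's mid column meets the vertical plane through tcp facing the camera
        o,r=ray('side',u,v); t=((tcp[:2]-o[:2])@d)/(r[:2]@d); w=o+r*t
        lat=(w[:2]-tcp[:2])@np.array([-d[1],d[0]])
        print(int(v),len(q),'u %.1f'%u,'z',np.round([z*1000,w[2]*1000]),'lat mm %.1f'%(lat*1000), 'mean hx,hy',np.round(A@(q[:,:2].mean(0)-tcp[:2])*1000,1))
    print('lat dir in housing',A@np.array([-d[1],d[0]]))
E
python3 - <<'E'
from m import *
pin('s2',(205,225,255,272),np.array([.5923,.2692,.1926]))
E
```

```text
235 1 u 231.0 z [195. 196.] lat mm -9.2 mean hx,hy [-6.5 -6.9]
237 1 u 229.0 z [193. 192.] lat mm -5.5 mean hx,hy [-4.9 -2.6]
238 1 u 229.0 z [191. 190.] lat mm -5.3 mean hx,hy [-5.  -2.1]
239 8 u 224.5 z [189. 190.] lat mm 2.3 mean hx,hy [ 1.8 -1.6]
240 9 u 227.5 z [188. 187.] lat mm -2.4 mean hx,hy [-3.6 -1.5]
241 15 u 227.0 z [183. 185.] lat mm -1.3 mean hx,hy [-0.8 -1.2]
242 16 u 226.5 z [183. 183.] lat mm -0.2 mean hx,hy [-0.5  0.2]
243 16 u 226.5 z [183. 181.] lat mm -0.0 mean hx,hy [-1.6  2.3]
244 16 u 226.5 z [182. 179.] lat mm 0.2 mean hx,hy [-2.4  3.9]
245 16 u 226.5 z [182. 177.] lat mm 0.5 mean hx,hy [-4.3  7. ]
246 15 u 226.0 z [182. 176.] lat mm 1.5 mean hx,hy [-4.6  9.4]
247 12 u 225.5 z [180. 174.] lat mm 2.6 mean hx,hy [-4.2 10.7]
248 8 u 225.5 z [179. 172.] lat mm 2.8 mean hx,hy [-4.6 11.7]
249 4 u 227.5 z [170. 169.] lat mm -0.2 mean hx,hy [-1.3  1.5]
250 4 u 227.5 z [169. 167.] lat mm -0.0 mean hx,hy [-1.7  2.5]
251 5 u 228.0 z [167. 165.] lat mm -0.6 mean hx,hy [-2.   1.9]
252 5 u 228.0 z [165. 163.] lat mm -0.4 mean hx,hy [-1.9  2.2]
253 5 u 228.0 z [163. 161.] lat mm -0.1 mean hx,hy [-1.7  2.3]
254 5 u 228.0 z [161. 159.] lat mm 0.1 mean hx,hy [-1.4  2.3]
255 5 u 228.0 z [159. 157.] lat mm 0.4 mean hx,hy [-1.4  2.7]
256 4 u 228.5 z [157. 155.] lat mm -0.2 mean hx,hy [-1.6  1.9]
257 4 u 228.5 z [155. 153.] lat mm -0.0 mean hx,hy [-1.8  2.6]
258 5 u 229.0 z [152. 151.] lat mm -0.6 mean hx,hy [-2.   1.8]
259 5 u 229.0 z [150. 149.] lat mm -0.4 mean hx,hy [-2.1  2.4]
260 5 u 229.0 z [148. 146.] lat mm -0.1 mean hx,hy [-1.8  2.3]
261 5 u 229.0 z [146. 144.] lat mm 0.1 mean hx,hy [-1.6  2.5]
262 1 u 229.0 z [144. 142.] lat mm 0.4 mean hx,hy [-1.   2.1]
lat dir in housing [0.82524166 0.56477978]
```

{"op": "move_arm", "data": {
  "rows": [
    [[-0.006,0.012,0,0,0,0],[-0.013,0.026,0,0,0,0],[-0.014,0.028,0,0,0,0],[-0.014,0.028,0,0,0,0],[-0.014,0.028,0,0,0,0],[-0.014,0.028,0,0,0,0],[-0.014,0.028,0,0,0,0],[-0.014,0.028,0,0,0,0],[-0.014,0.028,0,0,0,0],[-0.014,0.028,0,0,0,0],[-0.011,0.022,0,0,0,0],[-0.004,0.008,0,0,0,0]]
  ]
}}

```text
time: 6.17
eef_pos: [0.543, -0.0567, 0.1925]
tool_rot: [[0.952, 0.307, -0.001], [0.307, -0.952, -0.0], [-0.001, -0.0, -1.0]]
wrist_force: [-0.6, -1.0, -1.2]
finger_gap: 0.13
finger_force: 58.6
```

{"op": "move_arm", "data": {
  "rows": [
    [[0,0,0.01,0,0,0],[0,0,0.015,0,0,0],[0,0,0.01,0,0,0],[0,0,0,0,0,0],[0,0,0,0,0,0]]
  ]
}}

```text
time: 6.58
eef_pos: [0.5439, -0.0527, 0.1574]
tool_rot: [[0.951, 0.31, -0.002], [0.31, -0.951, 0.0], [-0.002, -0.001, -1.0]]
wrist_force: [-0.5, -0.7, -0.7]
finger_gap: 0.131
finger_force: 58.6
```

Run:
```python
from h import *
np.set_printoptions(precision=1,suppress=True)
s=bot.state();print(s['time'],s['eef_pos']*1000,s['wrist_force'],go(.5433,-.0553,.12))
```

```text
6.5833 [543.9 -52.7 157.4] [-0.5 -0.7 -0.7] [-1.3  2.3 37.4]
```

{"op": "move_arm", "data": {
  "rows": [
    [[-0.001,0.002,0.01,0,0,0],[0,0,0.015,0,0,0],[0,0,0.012,0,0,0],[0,0,0,0,0,0],[0,0,0,0,0,0],[0,0,0,0,0,0]]
  ]
}}

```text
time: 7.08
eef_pos: [0.5442, -0.0557, 0.1218]
tool_rot: [[0.951, 0.31, 0.001], [0.31, -0.951, -0.0], [0.001, 0.001, -1.0]]
wrist_force: [0.1, -0.1, -1.4]
finger_gap: 0.132
finger_force: 58.6
```

Run:
```python
from m import *
np.set_printoptions(precision=1,suppress=True)
s=bot.state();t=s['eef_pos'];print(s['time'],t*1000,s['wrist_force'],go(.5433,-.0553,.12))
a,_=save('side','s3')
cv2.imwrite('pics/c3.png',cv2.resize(a[185:260,305:405],(800,600),interpolation=2))
pin('s3',(330,200,375,245),t)
```

```text
7.0833 [544.2 -55.7 121.8] [ 0.1 -0.1 -1.4] [-0.7 -0.7  1.8]
213 2 u 353.5 z [123. 118.] lat mm 4.9 mean hx,hy [ 2.  11.1]
214 10 u 355.5 z [114. 115.] lat mm 0.4 mean hx,hy [ 0.8 -1.5]
215 12 u 355.5 z [113. 113.] lat mm 0.4 mean hx,hy [0.2 0.5]
216 12 u 355.5 z [113. 110.] lat mm 0.3 mean hx,hy [-0.8  4.1]
217 12 u 355.5 z [111. 108.] lat mm 0.2 mean hx,hy [-1.6  6.9]
218 11 u 356.0 z [111. 105.] lat mm -1.0 mean hx,hy [-3.8 10.4]
219 8 u 355.5 z [110. 103.] lat mm 0.1 mean hx,hy [-3.1 11.8]
220 4 u 355.5 z [101. 100.] lat mm -0.0 mean hx,hy [-0.7  2.6]
221 4 u 355.5 z [99. 98.] lat mm -0.1 mean hx,hy [-0.6  1.9]
222 4 u 355.5 z [97. 95.] lat mm -0.2 mean hx,hy [-0.8  2.3]
223 4 u 355.5 z [94. 93.] lat mm -0.2 mean hx,hy [-0.7  1.9]
224 4 u 355.5 z [91. 90.] lat mm -0.3 mean hx,hy [-1.   2.6]
225 3 u 355.0 z [89. 87.] lat mm 0.7 mean hx,hy [0.2 2. ]
226 3 u 355.0 z [87. 85.] lat mm 0.7 mean hx,hy [-0.3  3.8]
227 3 u 355.0 z [85. 82.] lat mm 0.6 mean hx,hy [-0.7  4.7]
228 3 u 355.0 z [82. 80.] lat mm 0.5 mean hx,hy [-0.4  3.6]
229 3 u 355.0 z [79. 77.] lat mm 0.5 mean hx,hy [-0.2  2.6]
230 4 u 354.5 z [77. 74.] lat mm 1.5 mean hx,hy [ 2.  -1.5]
231 3 u 353.0 z [63. 72.] lat mm 4.9 mean hx,hy [ 8.2 -8.5]
232 4 u 357.5 z [62. 69.] lat mm -5.4 mean hx,hy [ -5.5 -14.2]
233 4 u 356.0 z [62. 67.] lat mm -2.1 mean hx,hy [ 4.8 -6.2]
234 7 u 354.0 z [62. 64.] lat mm 2.4 mean hx,hy [ 6.7 -0.5]
235 5 u 355.0 z [62. 61.] lat mm 0.0 mean hx,hy [-1.9  1.7]
236 6 u 354.0 z [62. 59.] lat mm 2.2 mean hx,hy [-3.9  5.4]
237 2 u 353.0 z [63. 56.] lat mm 4.4 mean hx,hy [ 1.2 12.2]
238 2 u 355.0 z [63. 53.] lat mm -0.2 mean hx,hy [-4.3 15.2]
239 2 u 357.0 z [62. 51.] lat mm -4.9 mean hx,hy [-9.6 17.1]
lat dir in housing [1.  0.3]
```

View pics/c3.png

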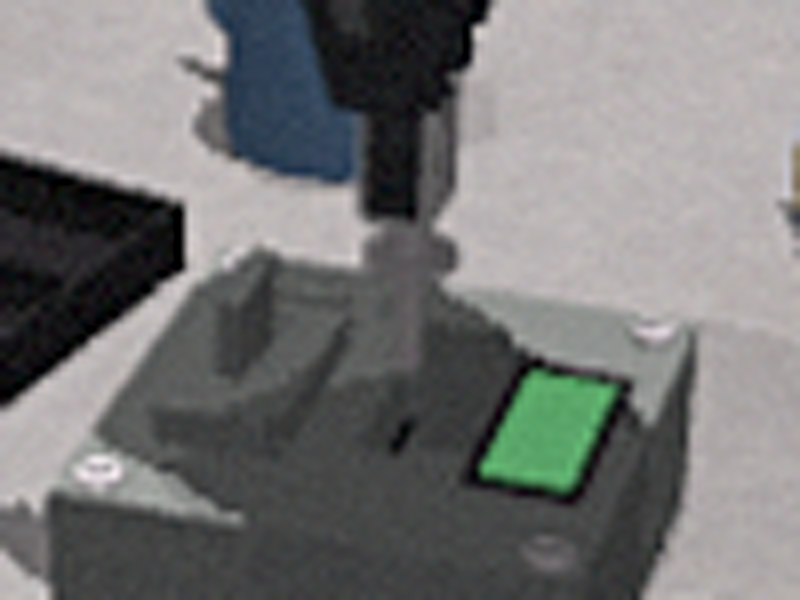

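The side view shows the tip at crop pixel (408,368), just above the slot. Projected down it meets the slot axis at about (408,404), so it's aligned to about 1 mm. I'll lower slowly and watch the force.

{"op": "move_arm", "data": {
  "rows": [
    [[-0.0005,0,0.003,0,0,0],[0,0,0.003,0,0,0],[0,0,0.001,0,0,0],[0,0,0,0,0,0],[0,0,0,0,0,0]]
  ]
}}

```text
time: 7.55
eef_pos: [0.5434, -0.0559, 0.1143]
tool_rot: [[0.951, 0.309, -0.0], [0.309, -0.951, -0.0], [-0.0, 0.0, -1.0]]
wrist_force: [-0.4, 0.5, -0.1]
finger_gap: 0.131
finger_force: 58.6
```

{"op": "move_arm", "data": {
  "rows": [
    [[0,0,0.001,0,0,0],[0,0,0.001,0,0,0],[0,0,0,0,0,0]]
  ]
}}

```text
time: 7.8
eef_pos: [0.5433, -0.0559, 0.1121]
tool_rot: [[0.951, 0.309, -0.0], [0.309, -0.951, -0.0], [-0.0, -0.0, -1.0]]
wrist_force: [-0.5, -0.6, -0.2]
finger_gap: 0.127
finger_force: 58.6
```

{"op": "move_arm", "data": {
  "rows": [
    [[0,0,0.0007,0,0,0],[0,0,0.0007,0,0,0],[0,0,0,0,0,0]]
  ]
}}

```text
time: 8.05
eef_pos: [0.5433, -0.0559, 0.1108]
tool_rot: [[0.951, 0.309, -0.0], [0.309, -0.951, -0.0], [-0.0, 0.0, -1.0]]
wrist_force: [0.2, 0.2, -0.7]
finger_gap: 0.13
finger_force: 58.6
```

{"op": "move_arm", "data": {
  "rows": [
    [[0,0,0.0005,0,0,0],[0,0,0.0005,0,0,0],[0,0,0,0,0,0]]
  ]
}}

```text
time: 8.3
eef_pos: [0.5433, -0.0559, 0.1098]
tool_rot: [[0.951, 0.309, -0.0], [0.309, -0.951, -0.0], [-0.0, 0.0, -1.0]]
wrist_force: [0.1, 0.9, -0.5]
finger_gap: 0.129
finger_force: 58.6
```

{"op": "move_arm", "data": {
  "rows": [
    [[0,0,0.001,0,0,0],[0,0,0.001,0,0,0],[0,0,0,0,0,0]]
  ]
}}

```text
time: 8.55
eef_pos: [0.5433, -0.0559, 0.1077]
tool_rot: [[0.951, 0.31, -0.0], [0.31, -0.951, -0.0], [-0.0, -0.0, -1.0]]
wrist_force: [0.3, 0.6, -1.3]
finger_gap: 0.129
finger_force: 58.6
```

{"op": "move_arm", "data": {
  "rows": [
    [[0,0,0.001,0,0,0],[0,0,0.001,0,0,0],[0,0,0,0,0,0]]
  ]
}}

```text
time: 8.8
eef_pos: [0.5433, -0.0559, 0.1057]
tool_rot: [[0.951, 0.309, -0.0], [0.309, -0.951, -0.0], [-0.0, -0.0, -1.0]]
wrist_force: [0.5, 0.4, -1.3]
finger_gap: 0.128
finger_force: 58.6
```

{"op": "move_arm", "data": {
  "rows": [
    [[0,0,0.002,0,0,0],[0,0,0.002,0,0,0],[0,0,0.002,0,0,0],[0,0,0.002,0,0,0],[0,0,0.002,0,0,0],[0,0,0,0,0,0]]
  ]
}}

```text
time: 9.3
eef_pos: [0.5432, -0.0559, 0.0954]
tool_rot: [[0.951, 0.309, -0.001], [0.309, -0.951, 0.0], [-0.001, -0.0, -1.0]]
wrist_force: [-0.0, -0.6, -0.9]
finger_gap: 0.135
finger_force: 58.6
```

{"op": "move_arm", "data": {
  "rows": [
    [[0,0.003,0,0,0,0],[0,0.003,0,0,0,0],[0,0.003,0,0,0,0],[0,0.003,0,0,0,0],[0,0.003,0,0,0,0],[0,0,0,0,0,0]]
  ]
}}

```text
time: 9.8
eef_pos: [0.5483, -0.0708, 0.0959]
tool_rot: [[0.951, 0.309, 0.0], [0.309, -0.951, -0.0], [0.0, 0.0, -1.0]]
wrist_force: [0.0, -0.7, -1.1]
finger_gap: 0.132
finger_force: 58.6
```

{"op": "move_arm", "data": {
  "rows": [
    [[0,0,0.001,0,0,0],[0,0,0.001,0,0,0],[0,0,0.001,0,0,0],[0,0,0,0,0,0]]
  ]
}}

```text
time: 10.13
eef_pos: [0.5478, -0.07, 0.0926]
tool_rot: [[0.951, 0.31, -0.0], [0.31, -0.951, 0.0], [-0.0, -0.0, -1.0]]
wrist_force: [-0.3, -0.1, -1.2]
finger_gap: 0.131
finger_force: 58.6
```

{"op": "move_arm", "data": {
  "rows": [
    [[0,0,0.0005,0,0,0],[0,0,0.0005,0,0,0],[0,0,0,0,0,0]]
  ]
}}

```text
time: 10.38
eef_pos: [0.548, -0.0701, 0.0918]
tool_rot: [[0.951, 0.31, -0.0], [0.31, -0.951, -0.0], [-0.0, 0.0, -1.0]]
wrist_force: [0.4, 0.3, -1.0]
finger_gap: 0.132
finger_force: 58.6
```

{"op": "move_arm", "data": {
  "rows": [
    [[0,0,0.0005,0,0,0],[0,0,0.0005,0,0,0],[0,0,0,0,0,0]]
  ]
}}

```text
time: 10.63
eef_pos: [0.548, -0.0701, 0.0908]
tool_rot: [[0.951, 0.31, -0.0], [0.31, -0.951, -0.0], [-0.0, 0.0, -1.0]]
wrist_force: [0.1, 0.6, -1.1]
finger_gap: 0.135
finger_force: 58.6
```

{"op": "move_arm", "data": {
  "rows": [
    [[0,0,0.0005,0,0,0],[0,0,0,0,0,0]]
  ]
}}

```text
time: 10.8
eef_pos: [0.548, -0.0702, 0.0903]
tool_rot: [[0.951, 0.309, -0.0], [0.309, -0.951, -0.0], [-0.0, 0.0, -1.0]]
wrist_force: [-0.6, -0.2, -1.4]
finger_gap: 0.125
finger_force: 58.6
```

{"op": "move_arm", "data": {
  "rows": [
    [[0,0,0.0005,0,0,0],[0,0,0,0,0,0]]
  ]
}}

```text
time: 10.97
eef_pos: [0.548, -0.0702, 0.0898]
tool_rot: [[0.951, 0.309, -0.0], [0.309, -0.951, -0.0], [-0.0, 0.0, -1.0]]
wrist_force: [1.0, -0.9, -0.6]
finger_gap: 0.135
finger_force: 58.6
```

{"op": "move_arm", "data": {
  "rows": [
    [[0,0,0.0005,0,0,0],[0,0,0,0,0,0]]
  ]
}}

```text
time: 11.13
eef_pos: [0.5481, -0.0702, 0.0894]
tool_rot: [[0.951, 0.31, 0.0], [0.31, -0.951, -0.0], [0.0, 0.0, -1.0]]
wrist_force: [0.6, 1.1, -0.1]
finger_gap: 0.13
finger_force: 58.6
```

{"op": "move_arm", "data": {
  "rows": [
    [[0,0,0.0004,0,0,0],[0,0,0,0,0,0]]
  ]
}}

```text
time: 11.3
eef_pos: [0.5481, -0.0702, 0.0891]
tool_rot: [[0.951, 0.309, 0.0], [0.309, -0.951, -0.0], [0.0, 0.0, -1.0]]
wrist_force: [-0.4, 0.5, 2.8]
finger_gap: 0.131
finger_force: 58.9
```

{"op": "move_arm", "data": {
  "rows": [
    [[0,0,0.0003,0,0,0],[0,0,0,0,0,0]]
  ]
}}

```text
time: 11.47
eef_pos: [0.5481, -0.0702, 0.089]
tool_rot: [[0.951, 0.309, 0.0], [0.309, -0.951, -0.0], [0.0, 0.0, -1.0]]
wrist_force: [-1.2, 0.5, 4.8]
finger_gap: 0.134
finger_force: 59.4
```

Contact is at z≈0.0892 with about 6 N, compliance roughly 10 N/mm. Now I sweep along the slot.

{"op": "move_arm", "data": {
  "rows": [
    [[0,-0.001,0,0,0,0],[0,-0.001,0,0,0,0]]
  ]
}}

```text
time: 11.63
eef_pos: [0.5476, -0.0684, 0.0888]
tool_rot: [[0.951, 0.309, 0.001], [0.309, -0.951, -0.0], [0.001, 0.001, -1.0]]
wrist_force: [0.4, -1.4, 3.0]
finger_gap: 0.133
finger_force: 59.0
```

{"op": "move_arm", "data": {
  "rows": [
    [[0,-0.001,0,0,0,0],[0,-0.001,0,0,0,0]]
  ]
}}

```text
time: 11.8
eef_pos: [0.5465, -0.0661, 0.0884]
tool_rot: [[0.951, 0.309, -0.001], [0.309, -0.951, 0.0], [-0.0, -0.0, -1.0]]
wrist_force: [0.1, 0.1, -0.5]
finger_gap: 0.132
finger_force: 58.6
```

{"op": "move_arm", "data": {
  "rows": [
    [[0,-0.001,0,0,0,0],[0,-0.001,0,0,0,0]]
  ]
}}

```text
time: 11.97
eef_pos: [0.5459, -0.0642, 0.0884]
tool_rot: [[0.951, 0.31, -0.001], [0.31, -0.951, 0.0], [-0.001, -0.0, -1.0]]
wrist_force: [0.5, -0.5, -0.6]
finger_gap: 0.131
finger_force: 58.6
```

Force vanished near y≈-0.066 and z fell, so the tip is likely over the hole. I'll lower gently.

{"op": "move_arm", "data": {
  "rows": [
    [[0,0,0.0005,0,0,0],[0,0,0,0,0,0]]
  ]
}}

```text
time: 12.13
eef_pos: [0.546, -0.0644, 0.088]
tool_rot: [[0.951, 0.31, -0.0], [0.31, -0.951, 0.0], [-0.0, -0.0, -1.0]]
wrist_force: [0.1, -0.3, -0.7]
finger_gap: 0.133
finger_force: 58.6
```

{"op": "move_arm", "data": {
  "rows": [
    [[0,0,0.0005,0,0,0],[0,0,0,0,0,0]]
  ]
}}

```text
time: 12.3
eef_pos: [0.5461, -0.0645, 0.0876]
tool_rot: [[0.951, 0.309, -0.0], [0.309, -0.951, -0.0], [-0.0, -0.0, -1.0]]
wrist_force: [-0.4, 0.2, -0.9]
finger_gap: 0.131
finger_force: 58.6
```

{"op": "move_arm", "data": {
  "rows": [
    [[0,0,0.0005,0,0,0],[0,0,0.0003,0,0,0],[0,0,0,0,0,0]]
  ]
}}

```text
time: 12.55
eef_pos: [0.5461, -0.0645, 0.0868]
tool_rot: [[0.951, 0.309, -0.0], [0.309, -0.951, -0.0], [-0.0, 0.0, -1.0]]
wrist_force: [0.2, 0.1, -0.6]
finger_gap: 0.131
finger_force: 58.6
```

{"op": "move_arm", "data": {
  "rows": [
    [[0,0,0.0005,0,0,0],[0,0,0.0003,0,0,0],[0,0,0,0,0,0]]
  ]
}}

```text
time: 12.8
eef_pos: [0.5461, -0.0645, 0.086]
tool_rot: [[0.951, 0.309, -0.0], [0.309, -0.951, -0.0], [-0.0, 0.0, -1.0]]
wrist_force: [-0.0, 0.3, -1.4]
finger_gap: 0.129
finger_force: 58.6
```

{"op": "move_arm", "data": {
  "rows": [
    [[0,0,0.001,0,0,0],[0,0,0.001,0,0,0],[0,0,0,0,0,0]]
  ]
}}

```text
time: 13.05
eef_pos: [0.5461, -0.0644, 0.0839]
tool_rot: [[0.951, 0.31, -0.0], [0.31, -0.951, -0.0], [-0.0, -0.0, -1.0]]
wrist_force: [0.1, 0.2, -0.7]
finger_gap: 0.127
finger_force: 58.5
```

{"op": "move_arm", "data": {
  "rows": [
    [[0,0,0.001,0,0,0],[0,0,0.001,0,0,0],[0,0,0,0,0,0]]
  ]
}}

```text
time: 13.3
eef_pos: [0.5461, -0.0644, 0.0819]
tool_rot: [[0.951, 0.309, -0.0], [0.309, -0.951, -0.0], [-0.0, -0.0, -1.0]]
wrist_force: [-0.0, 0.3, -1.2]
finger_gap: 0.13
finger_force: 58.5
```

{"op": "move_arm", "data": {
  "rows": [
    [[0,0,0.001,0,0,0],[0,0,0.001,0,0,0],[0,0,0,0,0,0]]
  ]
}}

```text
time: 13.55
eef_pos: [0.5461, -0.0644, 0.0799]
tool_rot: [[0.951, 0.31, -0.0], [0.31, -0.951, -0.0], [-0.0, 0.0, -1.0]]
wrist_force: [-0.1, 0.3, -1.5]
finger_gap: 0.13
finger_force: 58.5
```

{"op": "move_arm", "data": {
  "rows": [
    [[0,0,0.001,0,0,0],[0,0,0.001,0,0,0],[0,0,0.001,0,0,0],[0,0,0,0,0,0]]
  ]
}}

```text
time: 13.88
eef_pos: [0.5461, -0.0644, 0.0769]
tool_rot: [[0.951, 0.309, -0.0], [0.309, -0.951, -0.0], [-0.0, 0.0, -1.0]]
wrist_force: [0.6, 0.7, -1.4]
finger_gap: 0.129
finger_force: 58.5
```

{"op": "move_arm", "data": {
  "rows": [
    [[0,0,0.0005,0,0,0],[0,0,0.0004,0,0,0],[0,0,0,0,0,0]]
  ]
}}

```text
time: 14.13
eef_pos: [0.5461, -0.0645, 0.0761]
tool_rot: [[0.951, 0.31, 0.0], [0.31, -0.951, -0.0], [-0.0, 0.0, -1.0]]
wrist_force: [-0.1, 1.3, -1.1]
finger_gap: 0.131
finger_force: 58.6
```

{"op": "move_arm", "data": {
  "rows": [
    [[0,0,0.0004,0,0,0],[0,0,0,0,0,0]]
  ]
}}

```text
time: 14.3
eef_pos: [0.5461, -0.0645, 0.0758]
tool_rot: [[0.951, 0.309, 0.0], [0.309, -0.951, -0.0], [-0.0, 0.0, -1.0]]
wrist_force: [0.5, 0.2, -1.7]
finger_gap: 0.131
finger_force: 58.6
```

{"op": "move_arm", "data": {
  "rows": [
    [[0,0,0.0004,0,0,0],[0,0,0,0,0,0]]
  ]
}}

```text
time: 14.47
eef_pos: [0.5462, -0.0645, 0.0755]
tool_rot: [[0.951, 0.309, 0.0], [0.309, -0.951, -0.0], [0.0, 0.0, -1.0]]
wrist_force: [0.3, -0.3, 1.5]
finger_gap: 0.131
finger_force: 59.0
```

{"op": "move_arm", "data": {
  "rows": [
    [[0,0,0.0004,0,0,0],[0,0,0,0,0,0]]
  ]
}}

```text
time: 14.63
eef_pos: [0.5462, -0.0645, 0.0755]
tool_rot: [[0.951, 0.31, 0.0], [0.31, -0.951, -0.0], [0.0, 0.0, -1.0]]
wrist_force: [-2.9, 1.4, 7.2]
finger_gap: 0.134
finger_force: 59.9
```

{"op": "move_arm", "data": {
  "rows": [
    [[0,0,0.0003,0,0,0],[0,0,0,0,0,0]]
  ]
}}

```text
time: 14.8
eef_pos: [0.5462, -0.0645, 0.0755]
tool_rot: [[0.951, 0.31, 0.001], [0.31, -0.951, -0.0], [0.001, 0.0, -1.0]]
wrist_force: [-2.2, 1.5, 10.3]
finger_gap: 0.132
finger_force: 60.5
```

The collar met the cover at z=0.0755, 13.7 mm below the carrier contact height, so the pin is home. I'll ease off and release.

{"op": "move_arm", "data": {
  "rows": [
    [[0,0,-0.0006,0,0,0],[0,0,0,0,0,0]]
  ]
}}

```text
time: 14.97
eef_pos: [0.5462, -0.0645, 0.0755]
tool_rot: [[0.951, 0.309, 0.0], [0.309, -0.951, -0.0], [0.0, 0.0, -1.0]]
wrist_force: [-0.7, 0.5, 5.3]
finger_gap: 0.136
finger_force: 59.4
```

{"op": "move_arm", "data": {
  "rows": [
    [[0,0,0,0,0,0],[0,0,0,0,0,0],[0,0,0,0,0,0],[0,0,0,0,0,0],[0,0,0,0,0,0],[0,0,0,0,0,0]]
  ],
  "claw": 0
}}

```text
time: 15.47
eef_pos: [0.5461, -0.0645, 0.0752]
tool_rot: [[0.951, 0.309, -0.0], [0.309, -0.951, -0.0], [-0.0, 0.0, -1.0]]
wrist_force: [-0.1, 1.0, -0.5]
finger_gap: 0.496
finger_force: 0.0
```

{"op": "move_arm", "data": {
  "rows": [
    [[0,0,-0.005,0,0,0],[0,0,-0.01,0,0,0],[0,0,-0.02,0,0,0],[0,0,-0.03,0,0,0],[0,0,-0.03,0,0,0],[0,0,-0.02,0,0,0],[0,0,-0.005,0,0,0],[0,0,0,0,0,0]]
  ]
}}

```text
time: 16.13
eef_pos: [0.5466, -0.0645, 0.1974]
tool_rot: [[0.951, 0.309, 0.004], [0.309, -0.951, -0.001], [0.003, 0.002, -1.0]]
wrist_force: [0.5, 0.4, -0.4]
finger_gap: 0.502
finger_force: 0.0
```

Run:
```python
from m import *
np.set_printoptions(precision=1,suppress=True)
s=bot.state();t=s['eef_pos'];print(s['time'],t*1000,s['wrist_force'])
a,_=save('side','s4')
cv2.imwrite('pics/c4.png',cv2.resize(a[165:260,300:400],(700,665),interpolation=2)[:600])
```

```text
16.1333 [546.6 -64.5 197.4] [ 0.5  0.4 -0.4]
```

View pics/c4.png

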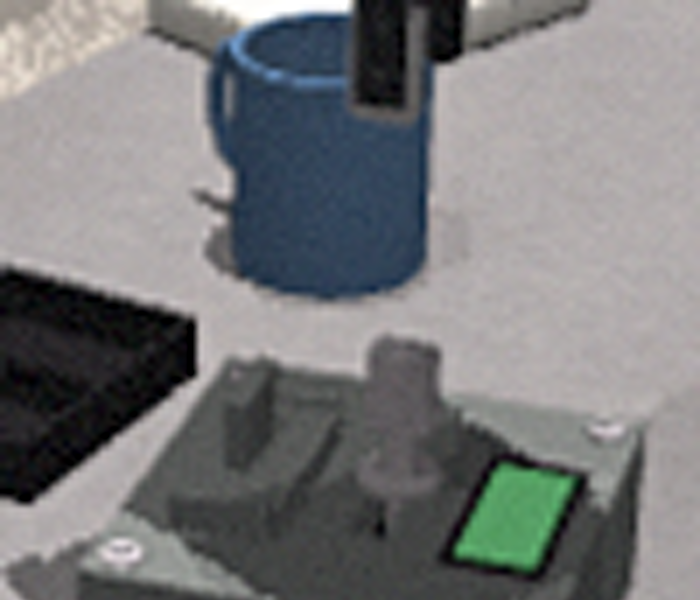

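The pin stands home with its collar flat on the cover (crop ~(400,475)), and the keeper is still drawn back with its tab at (248,415). Now I close the fingers and go behind the keeper tab.

{"op": "move_arm", "data": {
  "rows": [
    [[0.01,-0.001,0,0,0,0],[0.018,-0.002,0,0,0,0],[0.02,-0.002,0,0,0,0],[0.02,-0.003,0,0,0,0],[0.009,-0.002,0,0,0,0],[0,0,0,0,0,0],[0,0,0,0,0,0],[0,0,0,0,0,0]]
  ],
  "claw": -1
}}

```text
time: 16.85
eef_pos: [0.6154, -0.0313, 0.1947]
tool_rot: [[0.951, 0.31, -0.002], [0.31, -0.951, 0.0], [-0.001, -0.0, -1.0]]
wrist_force: [0.2, 0.1, -0.4]
finger_gap: -0.001
finger_force: 0.0
```

{"op": "move_arm", "data": {
  "rows": [
    [[0,0,0.02,0,0,0],[0,0,0.03,0,0,0],[0,0,0.02,0,0,0],[0,0,0.01,0,0,0],[0,0,0,0,0,0]]
  ]
}}

```text
time: 17.27
eef_pos: [0.615, -0.0314, 0.1135]
tool_rot: [[0.951, 0.309, -0.004], [0.309, -0.951, 0.0], [-0.003, -0.001, -1.0]]
wrist_force: [0.0, -0.1, 0.7]
finger_gap: 0.0
finger_force: 0.0
```

Run:
```python
from m import *
np.set_printoptions(precision=1,suppress=True)
s=bot.state();t=s['eef_pos'];print(s['time'],t*1000,s['wrist_force'],s['finger_gap'],go(.6165,-.0315,.08))
a,_=save('side','s5')
cv2.imwrite('pics/c5.png',cv2.resize(a[165:260,290:390],(630,598),interpolation=2))
```

```text
17.2667 [615.  -31.4 113.5] [ 0.  -0.1  0.7] 0.0004344164221486549 [ 1.5  0.6 33.5]
```

View pics/c5.png

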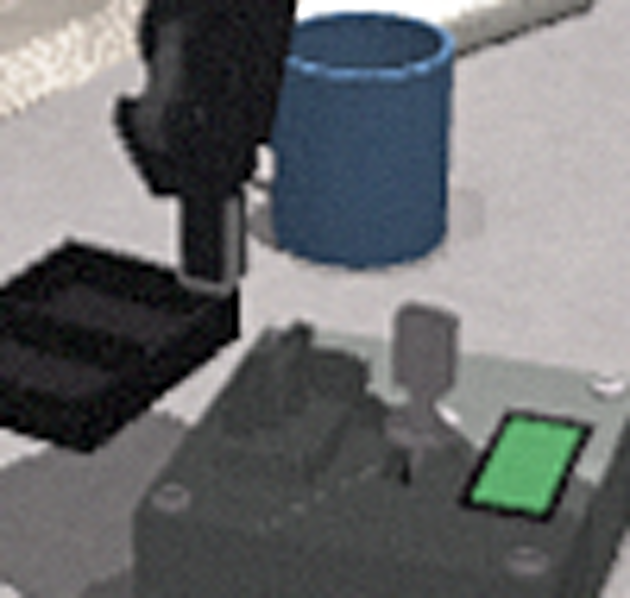

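The closed finger tips are at crop (212,285), and the keeper tab at about (290,370). Going straight down clears the tab on its +x side.

{"op": "move_arm", "data": {
  "rows": [
    [[0.001,0,0.01,0,0,0],[0,0,0.01,0,0,0],[0,0,0.008,0,0,0],[0,0,0.005,0,0,0],[0,0,0,0,0,0],[0,0,0,0,0,0]]
  ]
}}

```text
time: 17.82
eef_pos: [0.6172, -0.0308, 0.0821]
tool_rot: [[0.951, 0.31, -0.0], [0.31, -0.951, -0.0], [-0.0, -0.0, -1.0]]
wrist_force: [-0.1, 0.4, -0.6]
finger_gap: 0.002
finger_force: 0.0
```

{"op": "move_arm", "data": {
  "rows": [
    [[-0.002,0,0,0,0,0],[-0.002,0,0,0,0,0],[-0.002,0,0,0,0,0],[-0.001,0,0,0,0,0],[0,0,0,0,0,0]]
  ]
}}

```text
time: 18.23
eef_pos: [0.6104, -0.0331, 0.0825]
tool_rot: [[0.951, 0.309, 0.0], [0.309, -0.951, -0.0], [0.0, 0.0, -1.0]]
wrist_force: [-0.1, -0.2, -0.3]
finger_gap: 0.001
finger_force: 0.0
```

{"op": "move_arm", "data": {
  "rows": [
    [[-0.0015,0,0,0,0,0],[-0.0015,0,0,0,0,0],[-0.0015,0,0,0,0,0],[-0.0015,0,0,0,0,0],[0,0,0,0,0,0]]
  ]
}}

```text
time: 18.65
eef_pos: [0.6046, -0.0349, 0.0823]
tool_rot: [[0.951, 0.309, -0.0], [0.309, -0.951, -0.0], [-0.0, -0.0, -1.0]]
wrist_force: [0.5, -0.5, 0.0]
finger_gap: 0.001
finger_force: 0.0
```

{"op": "move_arm", "data": {
  "rows": [
    [[-0.001,0,0,0,0,0],[-0.001,0,0,0,0,0],[-0.001,0,0,0,0,0],[-0.001,0,0,0,0,0]]
  ]
}}

```text
time: 18.98
eef_pos: [0.6012, -0.036, 0.0823]
tool_rot: [[0.951, 0.309, 0.001], [0.309, -0.951, -0.0], [0.001, 0.0, -1.0]]
wrist_force: [1.3, 1.3, -1.2]
finger_gap: 0.0
finger_force: 1.0
```

{"op": "move_arm", "data": {
  "rows": [
    [[-0.001,0,0,0,0,0],[-0.001,0,0,0,0,0],[-0.001,0,0,0,0,0],[-0.001,0,0,0,0,0]]
  ]
}}

```text
time: 19.32
eef_pos: [0.5973, -0.0373, 0.0823]
tool_rot: [[0.951, 0.309, 0.0], [0.309, -0.951, -0.0], [0.0, 0.0, -1.0]]
wrist_force: [3.2, 0.1, -0.5]
finger_gap: -0.002
finger_force: 1.0
```

{"op": "move_arm", "data": {
  "rows": [
    [[-0.001,0,0,0,0,0],[-0.001,0,0,0,0,0],[-0.001,0,0,0,0,0],[-0.001,0,0,0,0,0]]
  ]
}}

```text
time: 19.65
eef_pos: [0.5934, -0.0386, 0.0823]
tool_rot: [[0.951, 0.309, 0.0], [0.309, -0.951, -0.0], [0.0, 0.0, -1.0]]
wrist_force: [2.5, 0.5, -0.5]
finger_gap: -0.002
finger_force: 1.0
```

{"op": "move_arm", "data": {
  "rows": [
    [[-0.001,0,0,0,0,0],[-0.001,0,0,0,0,0],[-0.001,0,0,0,0,0]]
  ]
}}

```text
time: 19.9
eef_pos: [0.5905, -0.0395, 0.0823]
tool_rot: [[0.951, 0.309, 0.0], [0.309, -0.951, -0.0], [0.0, 0.0, -1.0]]
wrist_force: [2.7, 1.3, -1.0]
finger_gap: -0.004
finger_force: 1.0
```

{"op": "move_arm", "data": {
  "rows": [
    [[-0.001,0,0,0,0,0],[-0.001,0,0,0,0,0]]
  ]
}}

```text
time: 20.07
eef_pos: [0.5886, -0.0401, 0.0823]
tool_rot: [[0.951, 0.31, 0.0], [0.31, -0.951, -0.0], [0.0, 0.0, -1.0]]
wrist_force: [2.4, 0.5, -1.9]
finger_gap: -0.003
finger_force: 1.0
```

hx is now 0.5474 and the stop is expected near 0.5446, so I continue in small steps.

{"op": "move_arm", "data": {
  "rows": [
    [[-0.001,0,0,0,0,0],[-0.0005,0,0,0,0,0],[0,0,0,0,0,0]]
  ]
}}

```text
time: 20.32
eef_pos: [0.5871, -0.0406, 0.0823]
tool_rot: [[0.951, 0.309, -0.0], [0.309, -0.951, -0.0], [-0.0, 0.0, -1.0]]
wrist_force: [0.4, 0.5, -1.4]
finger_gap: 0.001
finger_force: 0.5
```

{"op": "move_arm", "data": {
  "rows": [
    [[-0.0005,0,0,0,0,0],[0,0,0,0,0,0]]
  ]
}}

```text
time: 20.48
eef_pos: [0.5867, -0.0407, 0.0823]
tool_rot: [[0.951, 0.31, -0.0], [0.31, -0.951, -0.0], [-0.0, 0.0, -1.0]]
wrist_force: [1.4, 0.1, -0.8]
finger_gap: -0.001
finger_force: 0.7
```

{"op": "move_arm", "data": {
  "rows": [
    [[-0.0005,0,0,0,0,0],[0,0,0,0,0,0]]
  ]
}}

```text
time: 20.65
eef_pos: [0.5863, -0.0409, 0.0823]
tool_rot: [[0.951, 0.31, 0.0], [0.31, -0.951, -0.0], [0.0, 0.0, -1.0]]
wrist_force: [1.2, 0.3, 0.1]
finger_gap: 0.007
finger_force: 0.8
```

{"op": "move_arm", "data": {
  "rows": [
    [[-0.0005,0,0,0,0,0],[0,0,0,0,0,0]]
  ]
}}

```text
time: 20.82
eef_pos: [0.5858, -0.041, 0.0823]
tool_rot: [[0.951, 0.31, 0.0], [0.31, -0.951, -0.0], [0.0, 0.0, -1.0]]
wrist_force: [0.8, -0.3, -0.0]
finger_gap: 0.005
finger_force: 0.8
```

{"op": "move_arm", "data": {
  "rows": [
    [[-0.0005,0,0,0,0,0],[0,0,0,0,0,0]]
  ]
}}

```text
time: 20.98
eef_pos: [0.5856, -0.0411, 0.0823]
tool_rot: [[0.951, 0.309, 0.001], [0.309, -0.951, -0.0], [0.001, 0.0, -1.0]]
wrist_force: [3.2, 1.6, -0.7]
finger_gap: 0.002
finger_force: 1.8
```

{"op": "move_arm", "data": {
  "rows": [
    [[-0.0005,0,0,0,0,0],[0,0,0,0,0,0]]
  ]
}}

```text
time: 21.15
eef_pos: [0.5855, -0.0412, 0.0824]
tool_rot: [[0.951, 0.309, 0.002], [0.309, -0.951, 0.0], [0.002, 0.001, -1.0]]
wrist_force: [5.0, 3.7, -2.2]
finger_gap: 0.001
finger_force: 3.2
```

{"op": "move_arm", "data": {
  "rows": [
    [[-0.0005,0,0,0,0,0],[0,0,0,0,0,0]]
  ]
}}

```text
time: 21.32
eef_pos: [0.5855, -0.0412, 0.0824]
tool_rot: [[0.951, 0.309, 0.003], [0.309, -0.951, 0.0], [0.003, 0.001, -1.0]]
wrist_force: [7.9, 3.1, -4.1]
finger_gap: -0.001
finger_force: 4.4
```

{"op": "move_arm", "data": {
  "rows": [
    [[0.002,0,0,0,0,0],[0.005,0,0,0,0,0],[0.01,0,0,0,0,0],[0.01,0,-0.01,0,0,0],[0,0,-0.03,0,0,0],[0,0,-0.04,0,0,0],[0,0,-0.03,0,0,0],[0,0,-0.01,0,0,0],[0,0,0,0,0,0]]
  ]
}}

```text
time: 22.07
eef_pos: [0.6113, -0.0331, 0.2051]
tool_rot: [[0.951, 0.31, 0.005], [0.31, -0.951, -0.001], [0.004, 0.002, -1.0]]
wrist_force: [-0.6, 0.1, -0.0]
finger_gap: -0.001
finger_force: 0.0
```

Run:
```python
from m import *
np.set_printoptions(precision=1,suppress=True)
s=bot.state();t=s['eef_pos'];print(s['time'],t*1000,s['wrist_force'])
a,_=save('side','s6')
cv2.imwrite('pics/c6.png',cv2.resize(a[165:260,290:390],(630,598),interpolation=2))
```

```text
22.0667 [611.3 -33.1 205.1] [-0.6  0.1 -0. ]
```

View pics/c6.png

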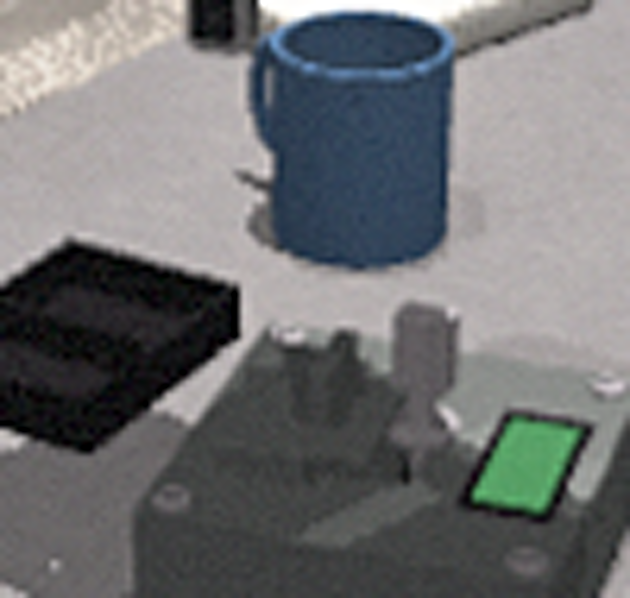

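The keeper plate now covers the collar: its tab sits at about (325,375), close to the pin at (425,350). I'll compare its travel by depth, then hand in.

Run:
```python
from m import *
c,s=np.cos(np.radians(18)),np.sin(np.radians(18))
for t in('side0','s6'):
    D=np.load(t+'.npz')['d']; P=np.array([at('side',u,v,D[v,u]) for v in range(205,245) for u in range(315,365) if D[v,u]>0])
    hx=P[:,0]*c+P[:,1]*s; m=(P[:,2]>.079)&(P[:,2]<.1)&(hx>.4996+.02)&(hx<.4996+.06); print(t,m.sum(),np.percentile(hx[m]-.4996,[5,50,95]))
bot.job_done()
```

```text
side0 68 [0.04402222 0.04598511 0.0512537 ]
s6 73 [0.02671295 0.02880744 0.03399493]
the job is handed in; nothing more can be done
```

The pin is home in the carrier hole with its collar flat on the cover, and the keeper is pushed over it to its stop; the highest force I read was about 12 N, and I handed the job in at about 22 s.

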